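# Tip the carton flat in the drawer and shut it

### The job

The small hallway drawer cannot be shut because a slim carton of shoe cream is standing on end in it. Without picking anything up, push the carton high up with a fingertip so that it tips over rather than slides, falls along the drawer towards the polish tin at the other end, and lies flat on its broad side on the felt pad without touching the tin; then push the drawer fully shut. Do not touch the tin, and leave the brush, the key dish and the shoehorn where they are.

Things in the scene. Friction and masses are not known exactly. Their poses are not given: they have to be found in the camera images.
- carton: the shoe-cream carton: a rigid plain white paper-board box with a kraft-brown panel on each broad face, of about 95 g, 50 mm wide (its x), 36 mm thick (its y), 115 mm long (its z), standing on end near the left or right end of the open drawer; origin at the centre of the end it stands on. It falls by itself once its top has been pushed over by about 36 mm; pushed below its middle it may slide
- carton_center (a point): centre of the carton, 57.5 mm above the drawer's floor while it stands; axes: x across its width, y through its thickness (square to the 50 x 115 mm broad faces), z along its length, up while it stands. Its y starts along the drawer's length (pad y), at most 9 degrees off. A push square to the outer broad face within 25 mm of the top tips it over its foot edge
- carton_top (a point): centre of the carton's end face that is uppermost at the start
- carton_foot (a point): centre of the carton's end face that it stands on at the start
- pad (a point): centre of the thin flush grey felt pad on the drawer floor, 14 mm above the table; rides with the drawer. Pad 130 mm (its x, the way the drawer slides, -x outward) by 200 mm (its y, along the front); inside of the drawer 150 x 290 mm about the same centre, so a bare strip 45 mm wide shows at each end. Sides stand 34 mm above the floor. A carton tipped square lies wholly on the pad
- drawer_knob (a point): middle of the outer end of the round wooden knob (28 mm across, 22 mm long) at the centre of the plain pine drawer front (308 mm wide, 3 to 56 mm above the table), 31.5 mm above the table; x points inward, the way the drawer slides shut. The front panel lies 22 mm behind this point and may be pushed as well
- drawer (a joint): how far the drawer is open, in m: 0 fully shut (front flush with the ledge, at a hard stop), 0.16 fully open; starts about 0.147; slides with about 2 N of friction and stays where it is left
- ledge: the fixed pine ledge the drawer is set into, 210 mm deep (its x), 620 mm wide (its y), 74 mm high, its deck 16 mm thick with 58 mm of clear height below; origin at the centre of its underside on the table, its -x face is the front towards the robot. A flat carton passes under the deck, a standing one does not
- tin_center (a point): centre of the closed round polish tin, 52 mm across and 21 mm high, 70 g, lying flat in the drawer at the end opposite the carton; rides along in the drawer; not to be touched by the robot or the carton
- brush: wooden-backed shoe brush 220 x 50 x 34 mm lying on the table on one side of the open drawer; origin under the middle of its bristles, x along it, handle towards -x; leave alone
- dish: grey ceramic dish 112 mm across and 26 mm high with a key ring in it, on the table on the other side of the drawer; origin at the centre of its underside; leave alone
- shoehorn: red plastic shoehorn 180 x 40 x 9 mm lying on the ledge's deck behind the drawer; origin at the centre of its underside, x along it; leave alone
- tin: the same tin; origin at the centre of its underside
Not all that is in view belongs to the job. Of the things that look like the tin, the smallest one is meant.

How it is judged:
On the way:
1. the carton lies flat on its broad side on the felt pad while the drawer is still at least 120 mm open (angle between carton_center's own z axis and vertical between 1.47 and 1.67 rad and (angle between carton_center's own y axis and vertical below 0.1 rad or angle between carton_center's own y axis and vertical above 3.04 rad) and z of carton_center in the frame of pad below 0.024 m and x of carton_top in the frame of pad between -0.045 and 0.045 m and y of carton_top in the frame of pad between -0.108 and 0.108 m and x of carton_foot in the frame of pad between -0.045 and 0.045 m and y of carton_foot in the frame of pad between -0.108 and 0.108 m and angular speed of carton below 0.2 rad/s and linear speed of carton below 0.02 m/s and value of joint drawer above 0.12 m), for 0.2 s.
At the end, for the whole second after the job is handed in: drawer shut within 5 mm and at rest; carton at rest on a broad face within 6 degrees, both its end-face centres within 45 mm of the pad centre across the drawer depth and 108 mm along its length; tin flat on the floor in its own end; brush, dish and shoehorn within 15 mm of their start (angle between carton_center's own z axis and vertical between 1.47 and 1.67 rad and (angle between carton_center's own y axis and vertical below 0.1 rad or angle between carton_center's own y axis and vertical above 3.04 rad) and z of carton_center in the frame of pad below 0.024 m and x of carton_top in the frame of pad between -0.045 and 0.045 m and y of carton_top in the frame of pad between -0.108 and 0.108 m and x of carton_foot in the frame of pad between -0.045 and 0.045 m and y of carton_foot in the frame of pad between -0.108 and 0.108 m and angular speed of carton below 0.2 rad/s and linear speed of carton below 0.02 m/s and angle between tin_center's own z axis and vertical below 0.1 rad and z of tin_center in the frame of pad below 0.016 m and (y of tin_center in the frame of pad above 0.085 m or y of tin_center in the frame of pad below -0.085 m) and value of joint drawer below 0.005 m and velocity of joint drawer between -0.01 and 0.01 m/s and distance of each of brush, dish, shoehorn from where it was at the start of the episode below 0.015 m); the robot touches nothing.
It fails at once if the carton was lifted or carried (height (world z) of carton_center above 0.09 m).
It fails at once if the carton was slid along upright instead of tipped (angle between carton_center's own z axis and vertical below 0.12 rad and y of carton_foot in the frame of pad between -0.08 and 0.08 m).
It fails at once if the robot touched or lifted the tin (height (world z) of tin_center above 0.034 m or contact force between any of the arm, the fingers and tin above 0.3 N).
It fails at once if the carton hit the tin (contact force between carton and tin above 0.3 N).
It fails at once if the brush, the dish or the shoehorn was moved (distance of any of brush, dish, shoehorn from where it was at the start of the episode above 0.02 m).
It also fails if it takes over 48 s, if anything falls off the work surface, if the arm or the gripper's body presses on something with over 40 N, if the wrist force passes 120 N, or if a joint passes its speed limit or range.

### The arm

A 6-joint arm with a two-finger parallel gripper is mounted at the origin on the work surface. World frame = base frame: x ahead of the robot, y to its left, z up, the work surface at z = 0. Lengths are in m, angles in rad, forces in N, time in s.
With the tool pointing down it reaches from about 0.4 to 0.825 m from the base axis. Payload 7 kg.
Tool frame: the origin (TCP) lies at the very end of the fingers, on their centre line; the grasp point (between the pads) lies 19 mm behind it; z points along the fingers, y is the line along which they close (so a half turn about z gives the same grasp; the last joint's range is limited). The gripper opens to 88 mm and grips with 3 to 60 N. Pads are 19 mm wide; open, the fingers measure 130 mm over their backs; the gripper's body (78 mm by 193 mm) begins 47 mm behind the grasp point.
Start: joints at [-1.038, 0.359, 0.012, 0, -1.224, -0.288], TCP at [0.164, -0.655, 0.227] pointing down, gripper open.
Joint ranges: [-3.07, 3.07], [-1.43, 2.12], [-1.02, 1.25], [-3.03, 1.67], [-3.05, -0], [-3.03, 3.03]. Speed limits (rad/s): [2.39, 2.39, 3.01, 3.14, 3.14, 3.14].

### API

Orientations are given as [roll, pitch, yaw] about the fixed x, y, z axes, in that order (R = Rz(yaw) Ry(pitch) Rx(roll)).
In Python, from station import arm gives the robot as it stands.
- The arm moves only by the tool step_arm, never from a script. Its argument "rows" is a list of rows, each a list of 5 numbers: the shift along the world's x, y, z in m, then the turn about the world's z in rad, then the finger opening in m, from 0 to 0.0876. In form: [[x, y, z, spin, gripper], ...]. A call has 1 to 20 rows; each row is the pose to reach, as a shift and turn from the pose commanded when the call began; what a row does not reach only later rows make up. A row lasts 1/10 s, in which the tool goes at most 50 mm and 8.59 degrees, less where a joint would pass 70% of its speed; a pose out of reach is approached as far as the arm can. A call with a gripper value outside its range is refused whole. The fingers move at their own pace and stop on an object; "newtons" is the grip in N (left out, the last holds). Time passes only in rows, so rows that repeat a pose let the fingers close. It gives the time, the measured TCP pose, the force, the opening and the grip force at its end, in the units of the state.
- arm.get_state(): the state, without advancing time (a new reading comes with each control period).
- arm.grab_frame(name): name is "side" or "top" or "wrist"; returns a dict with "color" (420x560x3 uint8, blue, green, red), "vfov" (degrees; the focal length in pixels is half the picture's height over the tangent of half this angle, whatever the lens; pixels are square), "cx", "cy" (the principal point, pixels), "rvec" (rotation vector, rad) and "tvec" (3), from world to camera coordinates, as OpenCV has them. Camera axes: x right, y down, z forward; pixel columns grow to the right and rows downward; lengths in m; the calibration is good to about 2 mm. A picture is of the moment at which its call begins. There is no depth.
- arm.job_done(): hands the job in; it is judged then, once.
The state is a dict: "t": time; "q": joint angles; "qd": joint speeds; "joint_efforts": joint torques, N m; "eef_pos": TCP position; "ee_rot": TCP orientation; "force": force on the tool from outside, world axes, zero at the start; "moment": the same for the moment, N m; "width": finger opening in m; "gripper_force": force on a finger pad.
Only numpy, scipy, OpenCV 4.12 (cv2) and the standard library are available. Lean on these libraries where they do the work, as an engineer would, in place of code of your own. Each camera call takes 0.05 s, during which the arm holds its last target. There are 200 camera calls.

## Working session

There is one attempt and no reset: what is moved stays moved. The work goes in short steps, Python scripts to look and compute and a tool call to move; the robot and the scene stay as the last step left them, time stands still between calls to the robot, and variables do not carry over. Pictures are saved under pics/ and viewed, at most 10 in all, crops included, and the job is handed in when it is done.

Besides the shell and the picture viewer there is one more tool, called after "Request:" in YAML: its name, and indented under it one key for each argument. step_arm: Moves the arm, as the interface text tells. Its arguments: {"type":"object","properties":{"rows":{"type":"array"},"newtons":{"type":"number"}},"required":["rows"]}

```bash
mkdir -p pics; cat > h.py <<'E'
import numpy as np, cv2, pickle
from station import arm
def grab(n):
    f=arm.grab_frame(n); pickle.dump(f,open(f'pics/{n}.pkl','wb')); return f
def KRT(f):
    fl=210/np.tan(np.radians(f['vfov'])/2)
    return np.array([[fl,0,f['cx']],[0,fl,f['cy']],[0,0,1]]),cv2.Rodrigues(np.array(f['rvec'],float))[0],np.array(f['tvec'],float).ravel()
def ray(f,uv,z):
    K,R,t=KRT(f); c=-R.T@t; d=R.T@np.linalg.inv(K)@np.array([uv[0],uv[1],1.]); return c+d*(z-c[2])/d[2]
def proj(f,p):
    K,R,t=KRT(f); q=K@(R@np.array(p)+t); return q[:2]/q[2]
E
python3 - <<'E'
from h import *
for n in('top','side'):
    f=grab(n); cv2.imwrite(f'pics/{n}0.png',f['color']); K,R,t=KRT(f); print(n,-R.T@t,R[2])
print(arm.get_state())
E
```

```text
top [0.42340265 0.063949   1.12270559] [ 1.26035303e-01 -4.13118578e-04 -9.92025671e-01]
side [0.37057902 1.00142599 1.16843829] [ 0.13616576 -0.65361645 -0.74447594]
{'t': 0.1, 'q': array([-1.03791757e+00,  3.59322191e-01,  1.11846367e-02, -3.09590652e-04,
       -1.22408945e+00, -2.88079572e-01]), 'qd': array([ 9.93011732e-05, -1.46887661e-03,  1.08736738e-03,  1.53502206e-04,
       -8.84435163e-04,  8.49828543e-04]), 'joint_efforts': array([-3.71267713e-03, -5.84160876e+01,  2.93748611e+01,  7.01564535e+00,
        1.01643149e-02, -7.41978715e-05]), 'eef_pos': array([ 0.16345911, -0.65447889,  0.22572657]), 'ee_rot': array([ 3.14013824e+00, -1.27449570e-04, -2.89689879e+00]), 'force': array([-0.47601224,  0.56531092,  0.4696002 ]), 'moment': array([0.04337128, 0.03875948, 0.01496407]), 'gripper_force': 0.0, 'width': 0.0877974412562094}
```

View pics/top0.png

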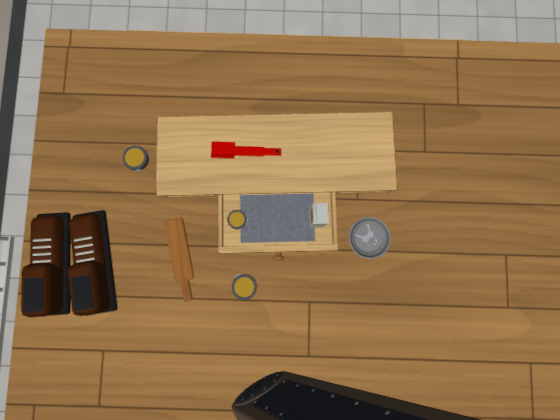

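View pics/side0.png

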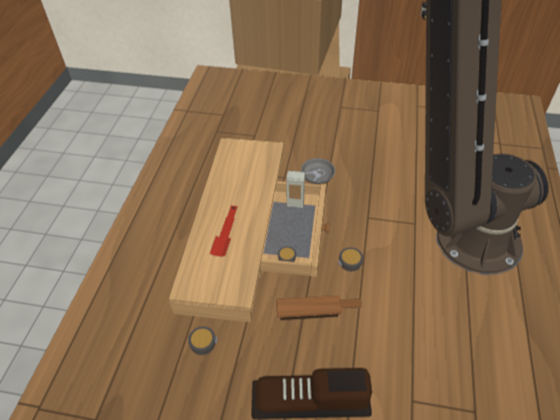

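Top view: tin candidates are (136,158) on the table, (236,219) inside the drawer and (244,287) on the table. The one in the drawer, which is also the smallest, is the tin. The carton is the only white box, at (320,214), at the -y end; the knob is at (278,257), the dish at (370,238) and the brush at (180,255). The side view agrees: carton (295,190), tin (287,255).

```bash
python3 - <<'E'
from h import *
f=pickle.load(open('pics/top.pkl','rb')); s=pickle.load(open('pics/side.pkl','rb'))
hsv=cv2.cvtColor(f['color'],cv2.COLOR_BGR2HSV)
def big(m,roi):
    z=np.zeros_like(m); x0,x1,y0,y1=roi; z[y0:y1,x0:x1]=m[y0:y1,x0:x1]
    cs,_=cv2.findContours(z,cv2.RETR_EXTERNAL,cv2.CHAIN_APPROX_NONE); return max(cs,key=cv2.contourArea)
pad=big(cv2.inRange(hsv,(100,20,40),(140,255,140)),(225,330,190,250))
x,y,w,h=cv2.boundingRect(pad); print('pad px',x,y,w,h,cv2.minAreaRect(pad))
for b in cv2.boxPoints(cv2.minAreaRect(pad)): print('pad corner',ray(f,b,.014).round(4))
car=big(cv2.inRange(hsv,(0,0,165),(180,45,255)),(300,340,190,240))
r=cv2.minAreaRect(car); print('carton white',r,cv2.boundingRect(car))
for b in cv2.boxPoints(r): print(' ',ray(f,b,.129).round(4))
for n,u in dict(tin=(236.5,219),tinz=(227,219),tinr=(246,219)).items(): print(n,ray(f,u,.035).round(4))
for n,u in dict(knob=(278,259)).items(): print(n,ray(f,u,.0315).round(4))
for n,u in dict(dish=(370,238),dishl=(349,238)).items(): print(n,ray(f,u,.026).round(4))
print('brush',ray(f,(192,276),.034),ray(f,(167,220),.034)); print('ledge',[ray(f,u,.074).round(4) for u in((158,194),(396,190))])
print('front', [ray(f,u,.056).round(4) for u in((219,252),(337,250))])
a=cv2.resize(f['color'][185:270,205:345],None,fx=5.5,fy=5.5,interpolation=2); 
b=cv2.resize(s['color'][160:280,250:340],None,fx=3.9,fy=3.9,interpolation=2)
cv2.imwrite('pics/c1.png',a[:, :]); cv2.imwrite('pics/c2.png',b)
E
```

```text
pad px 240 194 74 48 ((276.270263671875, 217.3916015625), (46.238059997558594, 72.95843505859375), 88.69805145263672)
pad corner [0.5975 0.1643 0.014 ]
pad corner [ 0.6076 -0.0334  0.014 ]
pad corner [ 0.4824 -0.0382  0.014 ]
pad corner [0.4726 0.1567 0.014 ]
carton white ((320.3950500488281, 213.0055389404297), (20.655622482299805, 14.243443489074707), 86.98721313476562) (313, 203, 16, 21)
  [ 0.5649 -0.0249  0.129 ]
  [ 0.5677 -0.0594  0.129 ]
  [ 0.5176 -0.0626  0.129 ]
  [ 0.5148 -0.0284  0.129 ]
tin [0.5302 0.1673 0.035 ]
tinz [0.5295 0.1923 0.035 ]
tinr [0.5309 0.1422 0.035 ]
knob [0.4284 0.0549 0.0315]
dish [ 0.4904 -0.1874  0.026 ]
dishl [ 0.4888 -0.1318  0.026 ]
brush [0.37844663 0.27692609 0.034     ] [0.52249187 0.35061472 0.034     ]
ledge [array([0.5851, 0.3672, 0.074 ]), array([ 0.6127, -0.2435,  0.074 ])]
front [array([0.4419, 0.2067, 0.056 ]), array([ 0.4554, -0.0957,  0.056 ])]
```

View pics/c1.png

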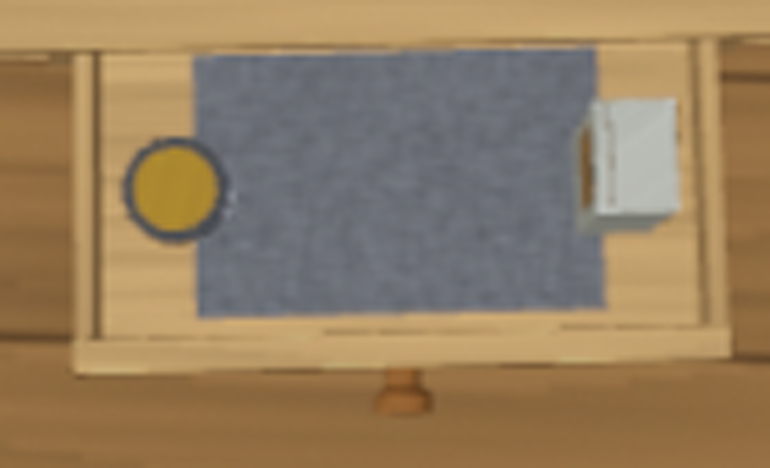

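View pics/c2.png

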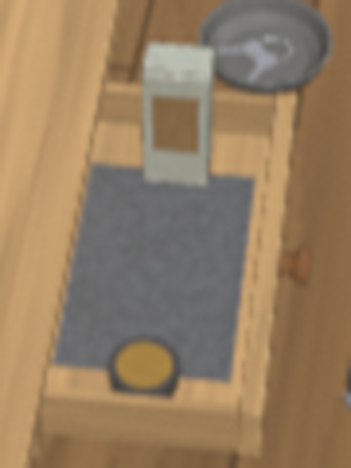

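The crops confirm the choice: the carton's top face is at about (0.541,-0.043) with its outer face at y≈-0.061 and its yaw at about +4° (drawer +2.6°). The tin is at (0.530,0.167), about 50 mm across, and the pad centre is near (0.54,0.062). I'll close the gripper and move to a point outside the carton's outer face.

Request:
step_arm:
  rows:
    - [0.025,0.035,0,-0.02,0]
    - [0.05,0.07,0,-0.04,0]
    - [0.075,0.105,0,-0.06,0]
    - [0.1,0.14,0,-0.08,0]
    - [0.125,0.175,0,-0.1,0]
    - [0.15,0.21,0,-0.12,0]
    - [0.175,0.245,0,-0.14,0]
    - [0.2,0.28,0,-0.16,0]
    - [0.225,0.315,0,-0.18,0]
    - [0.25,0.35,0,-0.18,0]
    - [0.275,0.385,0,-0.18,0]
    - [0.3,0.42,0,-0.18,0]
    - [0.325,0.455,0,-0.18,0]
    - [0.35,0.49,0,-0.18,0]
    - [0.377,0.52,0,-0.18,0]
    - [0.377,0.52,0,-0.18,0]
    - [0.377,0.52,0,-0.18,0]
    - [0.377,0.52,0,-0.18,0]

```text
t: 1.9
eef_pos: [0.54, -0.1352, 0.2262]
ee_rot: [3.142, -0.001, -3.077]
force: [-0.3, -0.3, 0.2]
width: 0.0004
gripper_force: 0.0
```

Request:
step_arm:
  rows:
    - [0,0,-0.025,0,0]
    - [0,0,-0.05,0,0]
    - [0,0,-0.075,0,0]
    - [0,0,-0.095,0,0]
    - [0,0,-0.11,0,0]
    - [0,0,-0.114,0,0]
    - [0,0,-0.114,0,0]
    - [0,0,-0.114,0,0]

```text
t: 2.7
eef_pos: [0.5409, -0.1354, 0.1135]
ee_rot: [-3.141, 0.001, -3.077]
force: [0.0, -0.0, -0.3]
width: 0.0002
gripper_force: 0.0
```

```bash
python3 - <<'E'
from h import *
s=grab('side'); f=grab('top')
a=cv2.resize(s['color'][90:280,230:370],None,fx=3,fy=3,interpolation=2)
b=cv2.resize(f['color'][130:275,240:400],None,fx=2.5,fy=2.5,interpolation=2)
o=np.zeros((570,820,3),np.uint8);o[:a.shape[0],:a.shape[1]]=a;o[:b.shape[0],420:820]=b
cv2.imwrite('pics/d.png',o[:,:800]); print(arm.get_state()['eef_pos'],proj(s,arm.get_state()['eef_pos']))
E
```

```text
[ 0.54110321 -0.13505829  0.11364847] [300.55409479 158.15220052]
```

View pics/d.png

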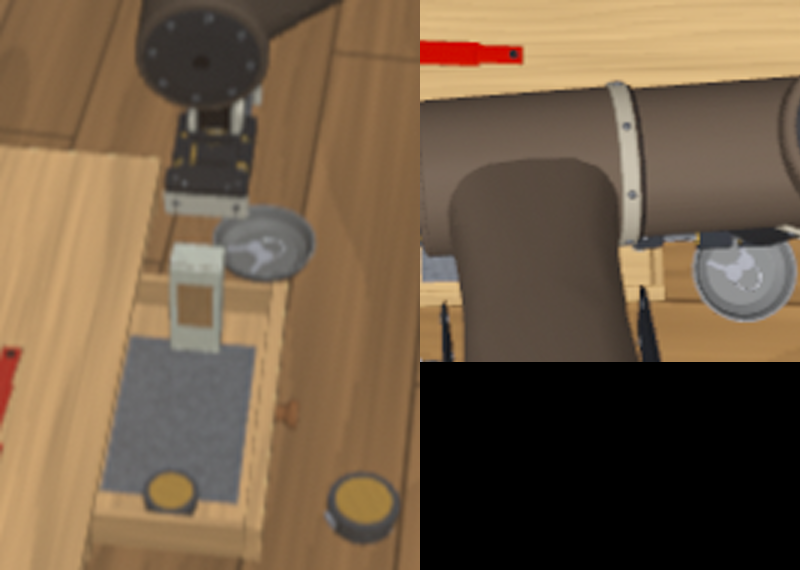

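The side view shows the gripper behind and above the upright carton, which is at (196,295) in the crop; the fingers are hidden by the body. The drawer, tin and dish haven't moved. Next is the slow high push.

Request:
step_arm:
  rows:
    - [0,0.008,0,0,0]
    - [0,0.016,0,0,0]
    - [0,0.024,0,0,0]
    - [0,0.032,0,0,0]
    - [0,0.04,0,0,0]
    - [0,0.045,0,0,0]
    - [0,0.05,0,0,0]
    - [0,0.054,0,0,0]
    - [0,0.058,-0.001,0,0]
    - [-0.001,0.062,-0.002,0,0]
    - [-0.001,0.066,-0.003,0,0]
    - [-0.001,0.07,-0.004,0,0]
    - [-0.001,0.073,-0.004,0,0]
    - [-0.001,0.075,-0.004,0,0]
    - [-0.001,0.075,-0.004,0,0]

```text
t: 4.3
eef_pos: [0.5396, -0.0596, 0.1086]
ee_rot: [3.142, 0.0, -3.077]
force: [0.2, -0.1, -0.4]
width: 0.0005
gripper_force: 0.0
```

```bash
python3 - <<'E'
from h import *
s=grab('side')
cv2.imwrite('pics/e.png',cv2.resize(s['color'][130:280,230:370],None,fx=4,fy=4,interpolation=2)); print(arm.get_state()['eef_pos'],arm.get_state()['force'])
E
```

```text
[ 0.5396156  -0.05975447  0.10860116] [-0.09816677 -0.25648786 -0.0761077 ]
```

View pics/e.png

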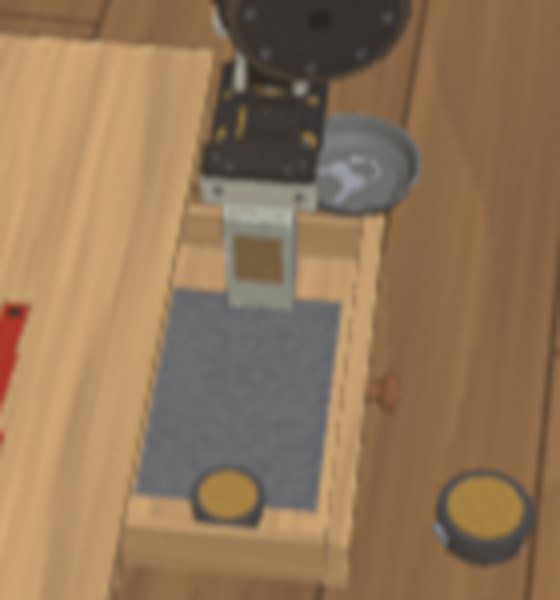

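The crop shows the foot edge still at row 206 while the top edge has moved from row 178 to about 186, so the carton is tipping without sliding. I'll keep pushing.

Request:
step_arm:
  rows:
    - [0,0.003,0,0,0]
    - [0,0.006,0,0,0]
    - [0,0.009,0,0,0]
    - [0,0.012,0,0,0]
    - [-0.001,0.015,0,0,0]
    - [-0.001,0.018,0,0,0]
    - [-0.001,0.021,0,0,0]
    - [-0.001,0.024,0,0,0]
    - [-0.001,0.024,0,0,0]
    - [-0.001,0.024,0,0,0]
    - [-0.001,0.024,0,0,0]

```text
t: 5.45
eef_pos: [0.5386, -0.0359, 0.1085]
ee_rot: [3.142, -0.0, -3.077]
force: [0.2, 0.2, -0.8]
width: -0.0001
gripper_force: 0.0
```

```bash
python3 - <<'E'
from h import *
s=grab('side')
cv2.imwrite('pics/g.png',cv2.resize(s['color'][130:280,230:370],None,fx=4,fy=4,interpolation=2)); print(arm.get_state()['eef_pos'],arm.get_state()['force'])
E
```

```text
[ 0.538566   -0.03595848  0.10854845] [0.57769082 0.90921277 0.43866256]
```

View pics/g.png

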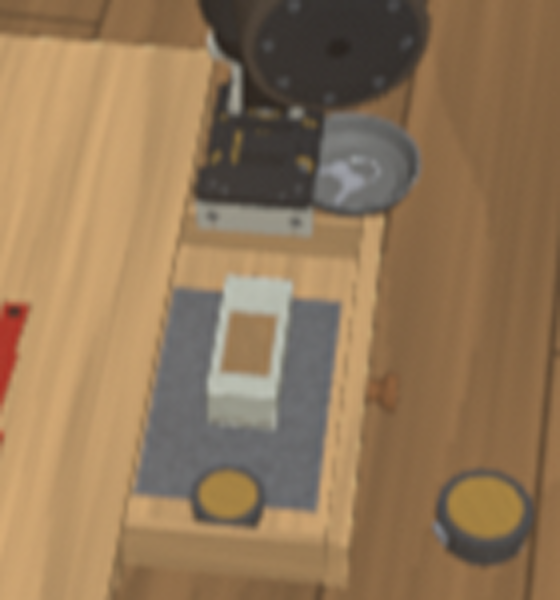

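The carton lies flat on its broad side on the pad, covering crop rows 275-430, with a clear gap to the tin at (228,495). I'll raise the tool and move in front of the knob, checking from above once the view is clear.

Request:
step_arm:
  rows:
    - [0,0,0.03,0,0]
    - [0,0,0.06,0,0]
    - [0,0,0.09,0,0]
    - [-0.025,0.012,0.09,0,0]
    - [-0.05,0.025,0.09,0,0]
    - [-0.075,0.04,0.09,0,0]
    - [-0.1,0.06,0.09,0,0]
    - [-0.12,0.08,0.09,0,0]
    - [-0.134,0.089,0.09,-0.02,0]
    - [-0.134,0.089,0.09,-0.02,0]
    - [-0.134,0.089,0.09,-0.02,0]

```text
t: 6.6
eef_pos: [0.4047, 0.0533, 0.1989]
ee_rot: [3.141, 0.001, -3.095]
force: [-0.0, -0.7, -0.2]
width: 0.0004
gripper_force: 0.0
```

```bash
python3 - <<'E'
from h import *
f=grab('side'); hsv=cv2.cvtColor(f['color'],cv2.COLOR_BGR2HSV)
print(arm.get_state()['eef_pos'],arm.get_state()['ee_rot'])
# side-view corners of the upper broad face (z=.050) from the previous crop
for u in((228,277),(293,280),(208,392),(277,402)): print('carton',ray(f,(u[0]/4+230,u[1]/4+130),.050).round(4))
for u in((172,290),(340,303),(138,495),(318,508)): print('pad',ray(f,(u[0]/4+230,u[1]/4+130),.014).round(4))
print('knob',ray(f,(400/4+230,392/4+130),.0315).round(4))
cv2.imwrite('pics/k.png',cv2.resize(f['color'][130:280,230:370],None,fx=4,fy=4,interpolation=2))
E
```

```text
[0.40498378 0.05314617 0.19878773] [ 3.14143982e+00  5.80988165e-04 -3.09606260e+00]
carton [ 0.5626 -0.0183  0.05  ]
carton [ 0.5143 -0.0235  0.05  ]
carton [0.5569 0.0939 0.05  ]
carton [0.5071 0.0946 0.05  ]
pad [ 0.6088 -0.0305  0.014 ]
pad [ 0.4799 -0.0389  0.014 ]
pad [0.5943 0.1656 0.014 ]
pad [0.4679 0.155  0.014 ]
knob [0.4235 0.0553 0.0315]
```

View pics/k.png

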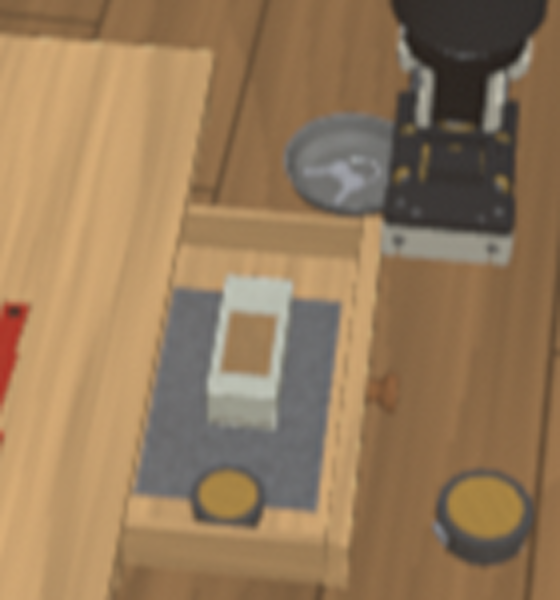

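The carton measures 49 x 115 mm, at pad y from about -0.084 to +0.031 and near the centre in x, so it is well inside the limits. I'll descend in front of the knob, whose end is at x≈0.425.

Request:
step_arm:
  rows:
    - [-0.004,0,-0.03,0,0]
    - [-0.008,0,-0.06,0,0]
    - [-0.008,0.001,-0.09,0,0]
    - [-0.008,0.001,-0.12,0,0]
    - [-0.008,0.001,-0.145,0,0]
    - [-0.008,0.001,-0.165,0,0]
    - [-0.008,0.001,-0.174,0,0]
    - [-0.008,0.001,-0.174,0,0]
    - [-0.008,0.001,-0.174,0,0]

```text
t: 7.55
eef_pos: [0.3971, 0.0541, 0.0249]
ee_rot: [-3.141, 0.0, -3.097]
force: [0.2, -0.0, 0.4]
width: 0.0002
gripper_force: 0.0
```

Request:
step_arm:
  rows:
    - [0.005,0,0,0,0]
    - [0.01,0,0,0,0]
    - [0.014,0.001,0,0,0]
    - [0.018,0.001,0,0,0]
    - [0.022,0.001,0,0,0]
    - [0.027,0.001,0,0,0]
    - [0.033,0.001,0,0,0]
    - [0.04,0.002,0,0,0]
    - [0.047,0.002,0,0,0]
    - [0.055,0.002,0,0,0]
    - [0.063,0.003,0,0,0]
    - [0.071,0.003,0,0,0]
    - [0.079,0.003,0,0,0]
    - [0.087,0.004,0,0,0]
    - [0.095,0.004,0,0,0]
    - [0.103,0.005,0,0,0]
    - [0.111,0.005,0,0,0]
    - [0.118,0.005,0,0,0]
    - [0.124,0.006,0,0,0]
    - [0.13,0.006,0,0,0]

```text
t: 9.55
eef_pos: [0.5271, 0.0602, 0.0246]
ee_rot: [3.141, 0.0, -3.097]
force: [-2.0, 2.3, -0.3]
width: 0.0001
gripper_force: 0.9
```

Request:
step_arm:
  rows:
    - [0.005,0,0,0,0]
    - [0.01,0,0,0,0]
    - [0.014,0,0,0,0]
    - [0.018,0.001,0,0,0]
    - [0.021,0.001,0,0,0]
    - [0.024,0.001,0,0,0]
    - [0.026,0.001,0,0,0]
    - [0.028,0.001,0,0,0]
    - [0.028,0.001,0,0,0]

```text
t: 10.45
eef_pos: [0.5551, 0.0612, 0.0246]
ee_rot: [3.142, 0.001, -3.097]
force: [-0.2, 0.1, 0.1]
width: 0.0006
gripper_force: 0.0
```

Request:
step_arm:
  rows:
    - [0.002,0,0,0,0]
    - [0.004,0,0,0,0]
    - [0.005,0,0,0,0]
    - [0.006,0,0,0,0]

```text
t: 10.85
eef_pos: [0.5607, 0.0612, 0.0246]
ee_rot: [3.142, 0.0, -3.097]
force: [-1.6, 1.4, 0.1]
width: 0.0006
gripper_force: 0.8
```

Request:
step_arm:
  rows:
    - [0.001,0,0,0,0]
    - [0.002,0,0,0,0]
    - [0.003,0,0,0,0]

```text
t: 11.15
eef_pos: [0.5636, 0.0611, 0.0246]
ee_rot: [3.142, -0.0, -3.097]
force: [-1.6, 1.8, 0.5]
width: 0.0005
gripper_force: 0.8
```

Still only friction force, so the stop hasn't been reached.

Request:
step_arm:
  rows:
    - [0.001,0,0,0,0]
    - [0.002,0,0,0,0]
    - [0.003,0,0,0,0]

```text
t: 11.45
eef_pos: [0.5664, 0.0611, 0.0245]
ee_rot: [-3.142, -0.0, -3.097]
force: [-5.9, 2.0, 3.6]
width: 0.0003
gripper_force: 2.7
```

Request:
step_arm:
  rows:
    - [0.001,0,0,0,0]
    - [0.002,0,0,0,0]

```text
t: 11.65
eef_pos: [0.5665, 0.0608, 0.0243]
ee_rot: [-3.141, -0.004, -3.097]
force: [-12.5, 5.8, 9.2]
width: 0.0001
gripper_force: 5.9
```

The force rises sharply at x=0.5665, which puts the front panel at 0.598; the ledge face is at 0.599, so the drawer is shut. I'll back off.

Request:
step_arm:
  rows:
    - [-0.005,0,0,0,0]
    - [-0.015,0,0,0,0]
    - [-0.035,0,0,0,0]
    - [-0.06,0,0,0,0]
    - [-0.09,0,0,0,0]
    - [-0.12,0,0.02,0,0]
    - [-0.14,0,0.06,0,0]
    - [-0.14,-0.03,0.11,0,0]
    - [-0.14,-0.07,0.15,0,0]
    - [-0.14,-0.11,0.15,0,0]
    - [-0.14,-0.15,0.15,0,0]
    - [-0.14,-0.19,0.15,0,0]
    - [-0.14,-0.23,0.15,0,0]
    - [-0.14,-0.27,0.15,0,0]
    - [-0.14,-0.31,0.15,0,0]
    - [-0.14,-0.31,0.15,0,0]

```text
t: 13.25
eef_pos: [0.4279, -0.2524, 0.1743]
ee_rot: [-3.141, 0.0, -3.101]
force: [-0.8, 0.2, -0.5]
width: 0.0003
gripper_force: 0.0
```

```bash
python3 - <<'E'
from h import *
f=grab('side');t=grab('top')
a=cv2.resize(f['color'][130:350,170:370],None,fx=2,fy=2,interpolation=2)
b=cv2.resize(t['color'][110:300,150:350],None,fx=2,fy=2,interpolation=2)
o=np.zeros((440,800,3),np.uint8);o[:,:400]=a;o[:380,400:]=b
cv2.imwrite('pics/z.png',o)
E
```

```text
(no output)
```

View pics/z.png

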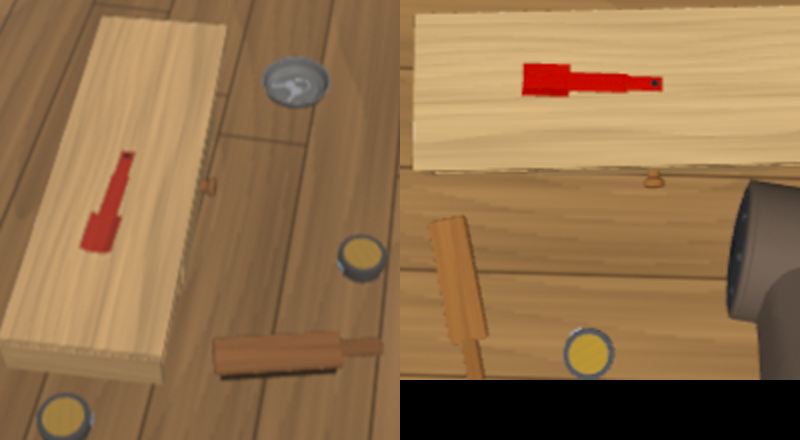

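The drawer front is flush with the ledge, with only the knob showing at (653,178). The brush, dish and shoehorn are where they were, and the arm is clear.

```bash
python3 -c "
from station import arm
print(arm.job_done())"
```

```text
the job is handed in; nothing more can be done
None
```

I tipped the carton flat onto the felt pad with a clear gap to the tin, pushed the drawer shut to its hard stop, and handed the job in at about 13 s; no verdict came back, and I couldn't see inside the drawer once it was shut.

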